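# Open the vacuum test set to its reading angle and hang the job tally

## Task

Open the grey vacuum test set for the job: raise its stiff lid by the black pull lip to 105 degrees from closed, so that it leans back a little past upright, and do not press on the display glass inside the lid. Then take the yellow tally out of the rack and hang it by its hole on the peg inside the lid, leaving the lid standing at that angle. Leave the other tallies and the parts on the bench where they are.

Things in the scene. Friction and masses are not known exactly. Their poses are not given: they have to be found in the camera images.
- lid (a joint): opening angle of the test set's lid in rad: 0 closed, grows as the lip rises and swings away from the robot, stop at 2.36; 105 degrees is 1.833. The hinge is stiff: the lid (about 0.6 kg, 0.45 to 0.85) stays at whatever angle it is left; moving it takes about 5 to 11 N at the lip. At the start it is closed or up to 0.15 rad ajar.
- case_hinge (a point): the hinge line at its middle, on the rear top edge of the grey case (300 wide, 160 deep, 85 mm high, fixed; the lid is a 26 mm thick slab over all of it). Axes of the case: x level from front to rear (away from the robot), y along the hinge, z up; they do not turn with the lid. 85 mm above the bench.
- lip (a point): middle of the black pull lip on the middle of the lid's front edge; turns with the lid (closed, its axes are the case's). Flat, 50 mm wide (y), 10 thick (z), 28 mm proud of the lid's front face. This point is 174 mm from the hinge along the lid (its -x), 13 mm outward of its inner face (+z), 14 mm from the lip's free end and from the lid's front face. Underside 93 mm above the bench when closed.
- display: display glass set in the lid's inner face: 94 by 170 mm, 3 mm proud, origin at its middle on the lid's inner face, 83 mm from the hinge and 45 mm to the +y side of the lid's middle; it turns with the lid. Nothing may press on it.
- peg: round steel peg inside the lid, near the lid's front edge and -y side: 8 mm thick, 10 mm ball end, 55 mm long along its own -z; origin at its root on the lid's inner face, 143 mm from the hinge, 120 mm to -y of the lid's middle, 17 mm from the lid's front edge. Turns with the lid (own x from lip to hinge); at 105 degrees it points at the robot, 15 degrees upward.
- peg_tip (a point): end of the peg, 55 mm from its root on its axis; turns with the lid.
- yellow_tally_mid (a point): centre of the yellow tally: an upright flat plate 46 mm wide (y), 80 mm high (z), 5 mm thick (x), 60 g. It stands in one of the three slots of a wooden rack, its lower 26 mm in the slot, its bottom edge 8 mm above the bench, 54 mm showing. Red and blue tallies of the same shape stand in the other slots, 42 mm apart.
- yellow_tally_hole (a point): centre of the yellow tally's round hole, 18 mm wide, through the thickness (x); 17 mm below its top edge, 23 mm above its centre.
- red_tally_mid (a point): centre of the red tally, same shape; not to be disturbed.
- blue_tally_mid (a point): centre of the blue tally, same shape; not to be disturbed.
- gauge_mid (a point): middle of a round glass-fronted vacuum gauge lying face up on the bench, 100 mm wide, 46 mm high, with a brass stem 30 mm long.
- plug0_mid (a point): middle of an aluminium blanking plug, 36 mm wide, 30 mm high.
- plug1_mid (a point): middle of the second aluminium blanking plug, same size.
- bushing_mid (a point): middle of a steel hex bushing, 34 mm across flats, 28 mm high.
- gasket_mid (a point): middle of a flat copper gasket ring, 48 mm wide, 5 mm thick.

How it is judged:
By the outcome, as a careful person would: the job done as asked, in the order asked, and still so for the second after the job is handed in, with the robot touching nothing.
It also fails if it takes over 72 s, if anything falls off the work surface, if the arm or the gripper's body presses on something with over 40 N, if the wrist force passes 120 N, or if a joint passes its speed limit or range.

## Robot

A 6-joint arm with a two-finger parallel gripper is mounted at the origin on the work surface. World frame = base frame: x ahead of the robot, y to its left, z up, the work surface at z = 0. Lengths are in m, angles in rad, forces in N, time in s.
With the tool pointing down it reaches from about 0.35 to 0.95 m from the base axis. Payload 17.4 kg.
Tool frame: the origin (TCP) lies at the very end of the fingers, on their centre line; the grasp point (between the pads) lies 19 mm behind it; z points along the fingers, x is the direction in which the jaws open and shut, and the axes are right-handed (so a half turn about z gives the same grasp; the last joint's range is limited). The gripper opens to 93 mm and grips with 3 to 60 N. Pads are 15 mm wide; open, the fingers measure 128 mm over their backs; the gripper's body (75 mm by 188 mm) begins 65 mm behind the grasp point.
Start: joints at [1.076, 0.116, 1.442, -0, 1.584, -0.038], TCP at [0.298, 0.606, 0.219] pointing down, gripper open.
Joint ranges: [-2.83, 2.83], [-0.83, 2.19], [0.07, 2.5], [-1.14, 4.28], [0.01, 3], [-2.97, 2.97]. Speed limits (rad/s): [1.89, 1.89, 2.22, 3.14, 3.14, 3.14].

## Interface

Orientations are given as [roll, pitch, yaw] about the fixed x, y, z axes, in that order (R = Rz(yaw) Ry(pitch) Rx(roll)).
In Python, from rig import r gives the robot as it stands.
- The arm moves only by the shell command python3 -m creep 'ROWS' [FORCE]. ROWS is text: rows parted by semicolons, each of 7 numbers parted by spaces: the opening, from 0 (shut) to 1 (fully open), then the shift along the world's x, y, z in m, then the turn, a rotation vector about the world's x, y, z in degrees. In form: fingers dx dy dz wx wy wz; .... A call has 1 to 10 rows; each row is the pose to reach, as a shift and turn from the pose commanded when the call began; what a row does not reach only later rows make up. A row lasts 1/8 s, in which the tool goes at most 62.5 mm and 10.7 degrees, less where a joint would pass 70% of its speed; a pose out of reach is approached as far as the arm can. A call with a gripper value outside its range is refused whole. The fingers move at their own pace and stop on an object; FORCE is the grip in N (left out, the last holds). Time passes only in rows, so rows that repeat a pose let the fingers close. It gives the time, the measured TCP pose, the force and the opening at its end, in the units of the state.
- r.observe(): the state, without advancing time (a new reading comes with each control period).
- r.camera(name): name is "scene" or "top"; returns a dict with "img" (400x640x3 uint8, red, green, blue), "range_z" (400x640 float32, m along the optical axis (not along the pixel's ray), 0 where there is no reading), "vertical_fov" (degrees; the focal length in pixels is half the picture's height over the tangent of half this angle, whatever the lens; pixels are square), "cx", "cy" (the principal point, pixels), "pose" (4x4, takes a point from camera to world coordinates). Camera axes: x right, y up, looking along -z (the intrinsics and any distortion apply to the point x, -y, -z); pixel columns grow to the right and rows downward; lengths in m; the calibration is good to about 2 mm. A picture is of the moment at which its call begins.
- r.finish_job(): hands the job in, once; it reports no verdict.
Trained networks look in a picture, given as the dict that the camera call returned (one of the last four; its "shot" number tells which), for a name from the list of things; names that differ only in an ending like _2 or _b are one class to them, and where a whole thing is asked for, a point or a joint stands for the part that bears it (a point fixed in the world has none). Each returns a list of dicts, best first, with "p" (0 to 1); they miss things now and then, are a little off and sometimes report something else, mostly with a low value. They report only what shows in the picture. A call takes as long as a camera call.
- r.search_frame(label, picture): "box" ([left, top, right, bottom] in pixels, round what is visible of it).
- r.trace(label, picture): "pixels" (400x640 bool, what is visible of it) and "box" ([left, top, right, bottom] in pixels, round what is visible of it).
- r.landmark_of(label, picture): "point" ([column, row] in pixels: a listed point, or the origin of a listed thing).
The state is a dict: "time": time; "joints": joint angles; "qd": joint speeds; "effort": joint torques, N m; "position": TCP position; "ee_rot": TCP orientation; "wrist_force": force on the tool from outside, world axes, zero at the start; "torque": the same for the moment, N m; "width": opening from 0.0 (shut) to 1.0 (fully open).
Only numpy, scipy, OpenCV 4.12 (cv2) and the standard library are available. Lean on these libraries where they do the work, as an engineer would, in place of code of your own. Each camera call takes 0.05 s, during which the arm holds its last target.

## Working session

There is one attempt and no reset: what is moved stays moved. The work goes in short steps, Python scripts to look and compute and a shell command to move; the robot and the scene stay as the last step left them, time stands still between calls to the robot, and variables do not carry over. Pictures are saved under pics/ and viewed, and the job is handed in when it is done.

```bash
ls; mkdir -p pics
cat > h.py <<'E'
import numpy as np, cv2
from rig import r
def K(c):
    f=200/np.tan(np.radians(c["vertical_fov"])/2); return f,c["cx"],c["cy"]
def px2w(c,u,v,d=None):
    f,cx,cy=K(c)
    if d is None:
        d=c["range_z"][int(round(v)),int(round(u))]
    p=np.array([(u-cx)/f*d,-(v-cy)/f*d,-d,1]); return (c["pose"]@p)[:3]
def w2px(c,p):
    f,cx,cy=K(c); q=np.linalg.inv(c["pose"])@np.append(p,1)
    return np.array([cx+f*q[0]/-q[2], cy-f*q[1]/-q[2]])
def cloud(c,m):
    f,cx,cy=K(c); v,u=np.nonzero(m&(c["range_z"]>0)); d=c["range_z"][v,u]
    P=np.stack([(u-cx)/f*d,-(v-cy)/f*d,-d,np.ones_like(d)]); return (c["pose"]@P)[:3].T
def save(c,n): cv2.imwrite("pics/"+n,c["img"][:,:,::-1])
E
python3 - <<'E'
from h import *
s=r.observe();print({k:np.round(v,3) for k,v in s.items()})
for n in("scene","top"):
    c=r.camera(n);save(c,n+"0.png");print(n,[ (k,v if k=='pose' else v) for k,v in c.items() if k not in("img","range_z")])
    for l in["lip","case_hinge","yellow_tally_mid","yellow_tally_hole","red_tally_mid","blue_tally_mid","gauge_mid","plug0_mid","bushing_mid","gasket_mid"]:
        L=r.landmark_of(l,c)
        for x in L[:2]: 
            u,v=x["point"]; print(l,round(x["p"],2),np.round([u,v]),np.round(px2w(c,u,v),3))
E
```

```text
pics
{'time': np.float64(0.0), 'joints': array([ 1.076,  0.117,  1.442,  0.   ,  1.584, -0.038]), 'qd': array([-0.001,  0.001, -0.   ,  0.001,  0.001,  0.   ]), 'effort': array([-1.0000e-03, -7.2128e+01, -6.2259e+01,  7.8000e-02,  2.4000e-02,
       -0.0000e+00]), 'position': array([0.298, 0.606, 0.218]), 'ee_rot': array([-3.142e+00,  1.000e-03,  1.114e+00]), 'wrist_force': array([-0.074, -0.196,  0.06 ]), 'torque': array([ 0.003, -0.042,  0.033]), 'width': np.float64(0.999)}
scene [('vertical_fov', 48.467701753033836), ('cx', 317.2565472934786), ('cy', 197.4503902034054), ('pose', array([[ 0.57226905, -0.45820641,  0.68011397,  1.41976057],
       [ 0.82005542,  0.31554872, -0.47742864, -0.57733632],
       [ 0.00415177,  0.83094879,  0.55633342,  0.81965839],
       [ 0.        ,  0.        ,  0.        ,  1.        ]])), ('shot', 1)]
lip 0.76 [305. 186.] [0.484 0.033 0.114]
lip 0.43 [195. 237.] [ 0.459 -0.307  0.057]
case_hinge 0.94 [348. 219.] [0.654 0.064 0.081]
yellow_tally_mid 0.49 [204. 248.] [ 0.5   -0.3    0.045]
yellow_tally_hole 0.57 [200. 242.] [ 1.42  -0.577  0.82 ]
yel
[... 629 characters left out ...]
64812],
       [ 0.00673408,  0.15362922,  0.98810562,  1.41282372],
       [ 0.        ,  0.        ,  0.        ,  1.        ]])), ('shot', 2)]
lip 0.83 [321. 226.] [0.478 0.034 0.002]
case_hinge 0.68 [314. 164.] [0.646 0.06  0.116]
case_hinge 0.4 [170. 233.] [0.444 0.489 0.027]
yellow_tally_mid 0.46 [437. 218.] [ 0.51  -0.316  0.039]
yellow_tally_hole 0.49 [435. 218.] [ 0.508 -0.312  0.032]
red_tally_mid 0.5 [433. 247.] [ 0.421 -0.305  0.034]
blue_tally_mid 0.5 [433. 236.] [ 0.451 -0.301  0.048]
gauge_mid 0.78 [194. 182.] [0.598 0.421 0.045]
plug0_mid 0.41 [200. 254.] [0.382 0.396 0.028]
bushing_mid 0.65 [466. 187.] [ 0.61  -0.414  0.016]
gasket_mid 0.47 [420. 157.] [ 0.706 -0.274  0.003]
```

View pics/scene0.png

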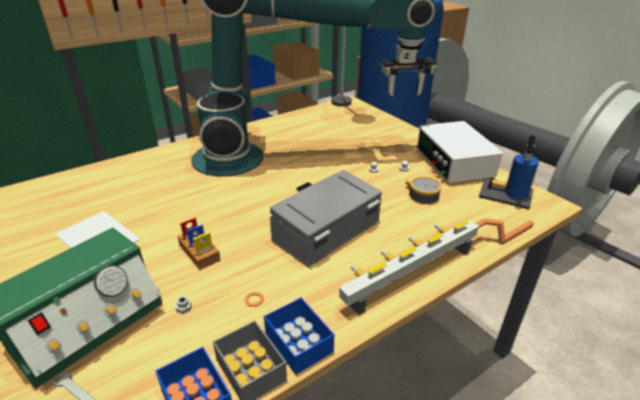

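View pics/top0.png

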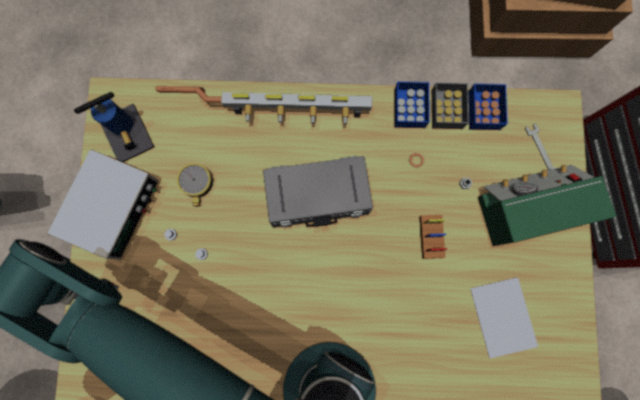

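The scene view shows the closed case at about (325,215), with its lip at (305,187). The rack is at (200,245), and yellow is its nearest tally. In the top view the lip is at (321,222) and the rack at (433,237). Next I'll measure the case and rack from the clouds.

Run:
```python
from h import *
for n in("top","scene"):
    c=r.camera(n)
    t=r.trace("lid",c)
    for x in t[:2]:
        P=cloud(c,x["pixels"]); print(n,"lid",x["p"],np.round(x["box"]),len(P),np.round(np.percentile(P,[2,50,98],axis=0),3).tolist())
    P=cloud(c,np.ones((400,640),bool))
    Q=P[(P[:,2]>.095)&(P[:,2]<.15)&(abs(P[:,0]-.57)<.15)&(abs(P[:,1]-.05)<.22)]
    A=np.c_[Q[:,:2],np.ones(len(Q))]
    w=np.ones(len(Q),bool)
    for _ in range(8):
        k=np.linalg.lstsq(A[w],Q[w,2],rcond=None)[0]; e=Q[:,2]-A@k; w=abs(e)<.003
    print("plane",k,w.sum(),len(Q)); 
    rc=cv2.minAreaRect((Q[w][:,:2]*1000).astype(np.float32)); print(rc,cv2.boxPoints(rc).tolist())
    hsv=cv2.cvtColor(c["img"],cv2.COLOR_RGB2HSV)
    for l in["yellow_tally_mid","red_tally_mid","blue_tally_mid"]:
        t=r.trace(l,c)
        for x in t[:1]:
            P=cloud(c,x["pixels"]); print(l,round(x["p"],2),np.round(x["box"]),len(P),np.round(np.percentile(P,[5,50,95],axis=0),3).tolist() if len(P) else 0)
    t=c["img"]; 
    a,b=((150,290),(200,270)) if n=="scene" else ((400,470),(200,270))
    cv2.imwrite(f"pics/{n}_rack.png",cv2.resize(t[b[0]:b[1],a[0]:a[1],::-1],None,fx=5,fy=5,interpolation=cv2.INTER_CUBIC))
```

```text
top lid 0.79 [265. 155. 373. 227.] 5896 [[0.48, -0.096, 0.106], [0.57, 0.045, 0.116], [0.662, 0.189, 0.124]]
top lid 0.51 [267. 154. 371. 225.] 6243 [[0.478, -0.098, 0.035], [0.564, 0.044, 0.116], [0.661, 0.188, 0.124]]
plane [-0.05963222 -0.01205881  0.15109901] 4084 5860
((562.0945434570312, 44.70897674560547), (187.85765075683594, 299.1634216308594), 9.297325134277344) [[445.2335510253906, 177.1507568359375], [493.5657043457031, -118.08264923095703], [678.95556640625, -87.73280334472656], [630.6234130859375, 207.5006103515625]]
yellow_tally_mid 0.53 [431. 220. 446. 225.] 46 [[0.494, -0.318, 0.045], [0.496, -0.302, 0.079], [0.499, -0.282, 0.092]]
red_tally_mid 0.44 [427. 246. 444. 253.] 70 [[0.409, -0.332, 0.032], [0.412, -0.303, 0.063], [0.421, -0.285, 0.093]]
blue_tally_mid 0.37 [424. 233. 442. 237.] 56 [[0.452, -0.323, 0.041], [0.454, -0.304, 0.082], [0.458, -0.283, 0.091]]
scene lid 0.98 [269. 169. 379. 244.] 4331 [[0.49, -0.102, 0.086], [0.596, 0.025, 0.113], [0.677, 0.188, 0.121]]
plane [-0.06519859 -0.01048658  0.15308805] 3343 4030
((578.68408203125, 48.85185241699219), (161.9307098388672, 301.0646057128906), 9.604914665222168) [[473.7369079589844, 183.76461791992188], [523.9705200195312, -113.07958984375], [683.6312255859375, -86.0609130859375], [633.3976440429688, 210.78329467773438]]
yellow_tally_mid 0.59 [197. 233. 213. 252.] 249 [[0.497, -0.321, 0.037], [0.5, -0.3, 0.059], [0.504, -0.281, 0.086]]
red_tally_mid 0.56 [181. 218. 194. 238.] 138 [[0.412, -0.327, 0.038], [0.416, -0.317, 0.073], [0.421, -0.288, 0.087]]
```

```bash
python3 -m creep '1 0.02 -0.05 0.01 0 0 4; 1 0.04 -0.11 0.02 0 0 8; 1 0.06 -0.17 0.02 0 0 12; 1 0.08 -0.23 0.02 0 0 16; 1 0.10 -0.29 0.02 0 0 20; 1 0.12 -0.35 0.02 0 0 24; 1 0.14 -0.41 0.02 0 0 28; 1 0.16 -0.47 0.02 0 0 32; 1 0.17 -0.53 0.02 0 0 36; 1 0.178 -0.576 0.02 0 0 36'
python3 - <<'E'
from h import *
s=r.observe();print({k:np.round(v,3) for k,v in s.items() if k in("time","joints","position","ee_rot")})
E
```

```text
time: 2.85
position: [0.4758, 0.0275, 0.2389]
ee_rot: [3.141, 0.0, 1.743]
wrist_force: [0.3, 0.6, 0.2]
width: 1.002
{'time': np.float64(2.85), 'joints': array([ 0.004, -0.33 ,  1.821, -0.   ,  1.651, -1.738]), 'position': array([0.476, 0.028, 0.239]), 'ee_rot': array([3.141, 0.   , 1.743])}
```

View pics/scene_rack.png

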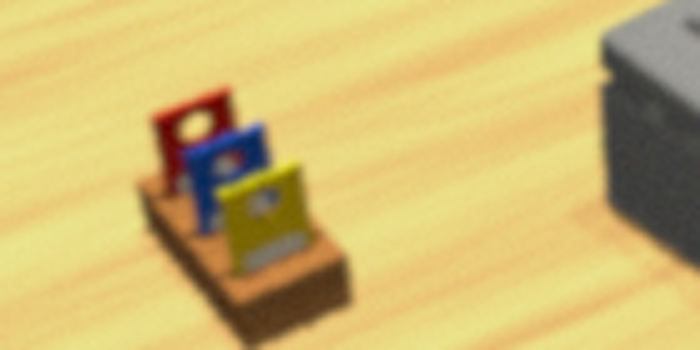

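View pics/top_rack.png

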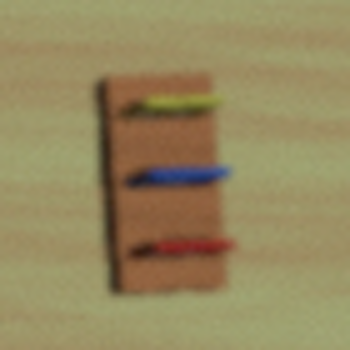

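The crops show yellow at the far end of the rack (largest x), with the blue and red tallies upright. Now I'll lower the fingers around the lip.

```bash
python3 -m creep '1 0 0.001 -0.05 0 0 0; 1 0 0.001 -0.09 0 0 0; 1 0 0.001 -0.12 0 0 0;1 0 0.001 -0.12 0 0 0'
python3 - <<'E'
from h import *
c=r.camera("scene");t=c["img"]
cv2.imwrite("pics/g1.png",cv2.resize(t[100:260,220:400,::-1],None,fx=4,fy=3.7,interpolation=cv2.INTER_CUBIC))
print(r.observe()["position"])
for x in r.landmark_of("lip",c)[:2]:print(x,px2w(c,*x["point"]))
E
```

```text
time: 3.35
position: [0.4747, 0.0307, 0.117]
ee_rot: [-3.138, -0.001, 1.742]
wrist_force: [-0.1, 0.4, 1.1]
width: 1.001
[0.4755665  0.03077773 0.11884199]
{'point': [303.1, 189.1], 'p': 0.74} [0.49576984 0.02026182 0.11277184]
```

View pics/g1.png

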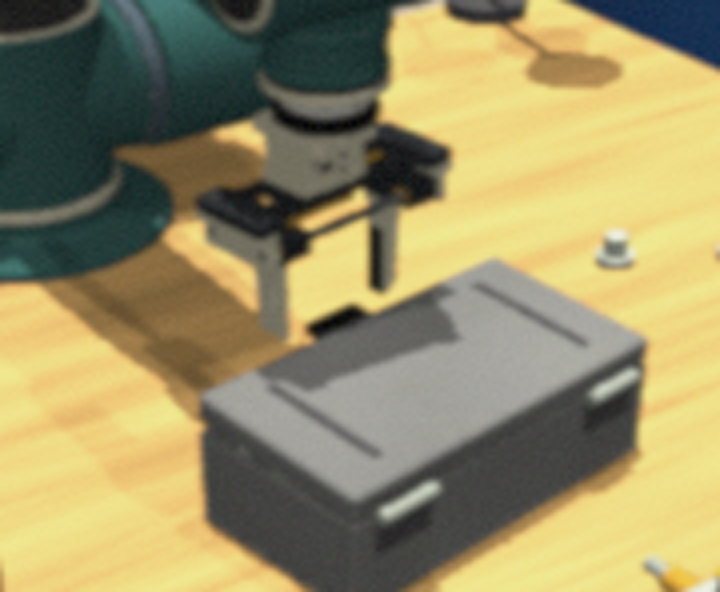

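The fingers straddle the black lip at (340,320) in the crop, evenly on both sides. Lower and grip.

```bash
python3 -m creep '1 0 0 -0.015 0 0 0; 1 0 0 -0.027 0 0 0; 1 0 0 -0.027 0 0 0; 0.3 0 0 -0.027 0 0 0; 0.3 0 0 -0.027 0 0 0;0.3 0 0 -0.027 0 0 0;0.3 0 0 -0.027 0 0 0;0.3 0 0 -0.027 0 0 0' 30
python3 - <<'E'
from h import *
c=r.camera("scene");t=c["img"]
cv2.imwrite("pics/g2.png",cv2.resize(t[100:260,220:400,::-1],None,fx=4,fy=3.7,interpolation=cv2.INTER_CUBIC))
p=r.observe()["position"];print(p)
yaw=np.radians(9.5)
f0=.066
def ab(f,rho=.183,h=.013): return np.array([-rho*np.cos(f)+h*np.sin(f), rho*np.sin(f)+h*np.cos(f)])
for d in np.r_[np.arange(3,106,6),105]:
    q=ab(np.radians(d))-ab(f0)
    print(d,np.round([q[0]*np.cos(yaw),q[0]*np.sin(yaw),q[1]],3))
E
```

```text
time: 4.45
position: [0.4753, 0.0332, 0.0916]
ee_rot: [3.142, -0.006, 1.743]
wrist_force: [-2.4, 14.9, 1.2]
width: 0.529
[0.47533723 0.03314933 0.09160536]
3 [-0.    -0.    -0.002]
9 [0.003 0.001 0.016]
15 [0.008 0.001 0.035]
21 [0.015 0.003 0.053]
27 [0.024 0.004 0.07 ]
33 [0.035 0.006 0.086]
39 [0.047 0.008 0.1  ]
45 [0.061 0.01  0.114]
51 [0.076 0.013 0.125]
57 [0.092 0.015 0.136]
63 [0.109 0.018 0.144]
69 [0.127 0.021 0.15 ]
75 [0.145 0.024 0.155]
81 [0.164 0.027 0.158]
87 [0.183 0.031 0.158]
93 [0.202 0.034 0.157]
99 [0.22  0.037 0.154]
105 [0.238 0.04  0.148]
105 [0.238 0.04  0.148]
```

View pics/g2.png

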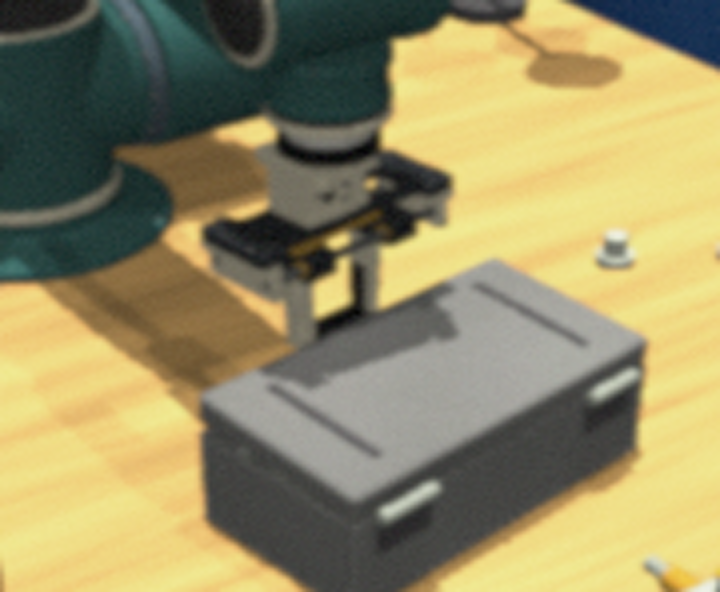

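```bash
python3 -m creep '0.3 0 0.003 0.004 0 0 0; 0.3 0.003 0.004 0.016 0 0 0; 0.3 0.005 0.004 0.025 0 0 0; 0.3 0.008 0.004 0.035 0 0 0; 0.3 0.012 0.005 0.044 0 0 0; 0.3 0.015 0.006 0.053 0 0 0; 0.3 0.024 0.007 0.070 0 0 0; 0.3 0.024 0.007 0.070 0 0 0'
python3 - <<'E'
from h import *
c=r.camera("scene");t=c["img"]
cv2.imwrite("pics/g3.png",cv2.resize(t[100:260,220:400,::-1],None,fx=4,fy=3.7,interpolation=cv2.INTER_CUBIC))
E
```

```text
time: 5.5
position: [0.5006, 0.0375, 0.1631]
ee_rot: [3.14, 0.001, 1.742]
wrist_force: [1.0, -5.5, 3.8]
width: 0.535
```

View pics/g3.png

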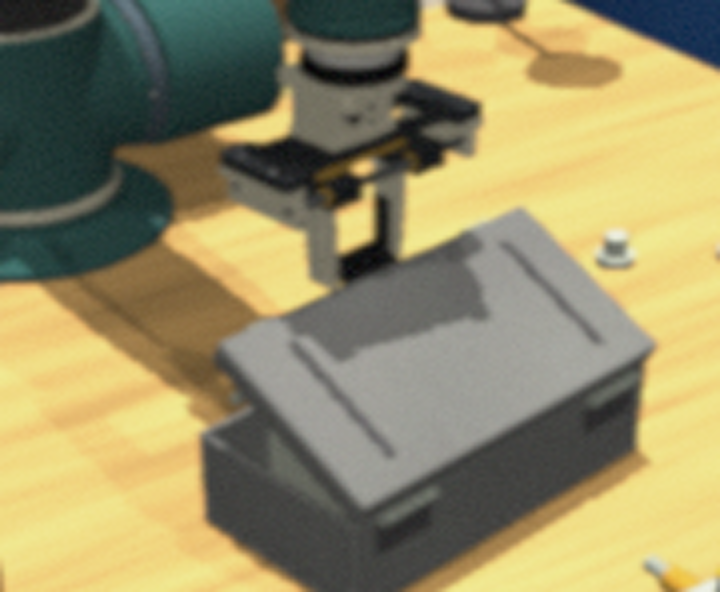

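The lid is lifting cleanly and has reached about 27°. I'll continue the arc.

```bash
python3 -m creep '0.3 0.011 0.001 0.016 0 0 0; 0.3 0.023 0.003 0.030 0 0 0; 0.3 0.037 0.005 0.044 0 0 0; 0.3 0.052 0.008 0.055 0 0 0; 0.3 0.068 0.010 0.066 0 0 0; 0.3 0.085 0.013 0.074 0 0 0; 0.3 0.103 0.016 0.080 0 0 0; 0.3 0.121 0.019 0.085 0 0 0; 0.3 0.140 0.022 0.088 0 0 0; 0.3 0.140 0.022 0.088 0 0 0'
python3 - <<'E'
from h import *
c=r.camera("scene");t=c["img"]
cv2.imwrite("pics/g4.png",cv2.resize(t[60:260,220:420,::-1],None,fx=3,fy=3,interpolation=cv2.INTER_CUBIC))
E
```

```text
time: 6.8
position: [0.6405, 0.0606, 0.2494]
ee_rot: [3.141, -0.001, 1.743]
wrist_force: [4.5, 4.7, -4.2]
width: 0.533
```

View pics/g4.png

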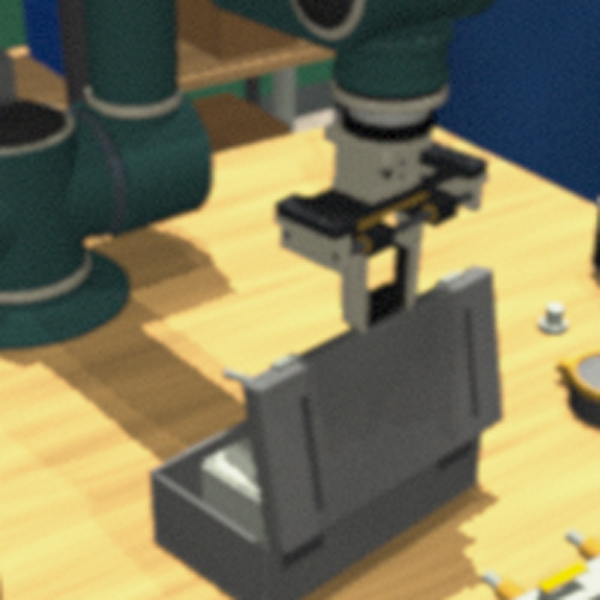

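```bash
python3 -m creep '0.3 0.010 0.002 0 0 0 0; 0.3 0.019 0.004 0 0 0 0; 0.3 0.029 0.006 0 0 0 0; 0.3 0.038 0.007 -0.001 0 0 0; 0.3 0.047 0.008 -0.002 0 0 0; 0.3 0.056 0.010 -0.004 0 0 0; 0.3 0.065 0.012 -0.007 0 0 0; 0.3 0.074 0.013 -0.010 0 0 0; 0.3 0.074 0.013 -0.010 0 0 0'
cat > ang.py <<'E'
from h import *
def ang(show=True):
    yaw=np.radians(9.5); ex=np.array([np.cos(yaw),np.sin(yaw),0]); ey=np.array([-np.sin(yaw),np.cos(yaw),0])
    H=np.array([.655,.061,.085])
    for n in("scene","top"):
        c=r.camera(n)
        P=cloud(c,np.ones((400,640),bool))-H
        Q=np.c_[P@ex,P@ey,P[:,2]]
        # outer face / inner face
        m=(abs(Q[:,1])<.14)&(Q[:,2]>.02)&(Q[:,2]<.15)&(Q[:,0]>-.05)&(Q[:,0]<.15)
        q=Q[m]; print(n,len(q))
        if len(q)<50: continue
        rng=np.random.default_rng(0)
        for k in range(2):
            best=None
            for _ in range(400):
                a=q[rng.choice(len(q),3,False)]; nn=np.cross(a[1]-a[0],a[2]-a[0]); L=np.linalg.norm(nn)
                if L<1e-6: continue
                nn/=L
                w=abs((q-a[0])@nn)<.002
                if best is None or w.sum()>best.sum(): best=w
            g=q[best]; m0=g.mean(0); nn=np.linalg.svd(g-m0)[2][2]; nn*=np.sign(nn[0])
            print("plane n",nn.round(3),"N",len(g),"m0",m0.round(3),"angle",round(np.degrees(np.arctan2(nn[0],nn[2])),2),"off",round(nn@m0,4))
            q=q[~best]
            if len(q)<80: break
if __name__=="__main__": ang()
E
python3 ang.py
```

```text
time: 7.98
position: [0.7147, 0.0731, 0.2415]
ee_rot: [3.137, 0.0, 1.743]
wrist_force: [6.7, 2.3, 7.1]
width: 0.514
scene 2289
plane n [ 0.979 -0.002 -0.202] N 2144 m0 [ 0.045 -0.01   0.087] angle 101.67 off 0.0262
plane n [ 0.004  0.004 -1.   ] N 73 m0 [ 0.036 -0.057  0.149] angle 179.76 off -0.1486
top 644
plane n [ 0.979  0.002 -0.204] N 456 m0 [ 0.016 -0.013  0.09 ] angle 101.77 off -0.0024
plane n [ 0.98   0.003 -0.198] N 78 m0 [0.014 0.05  0.096] angle 101.43 off -0.0046
```

Both cameras agree on 101.7°, so the lid needs about 3.3° more.

```bash
python3 -m creep '0.3 0.005 0.001 -0.001 0 0 0; 0.3 0.010 0.002 -0.003 0 0 0; 0.3 0.010 0.002 -0.003 0 0 0; 0.3 0.010 0.002 -0.003 0 0 0';python3 ang.py
```

```text
time: 8.57
position: [0.7242, 0.0746, 0.2384]
ee_rot: [3.138, 0.001, 1.742]
wrist_force: [3.3, -1.5, 5.8]
width: 0.505
scene 2251
plane n [ 0.967 -0.002 -0.254] N 1965 m0 [ 0.05  -0.01   0.087] angle 104.69 off 0.0263
plane n [ 0.007 -0.     1.   ] N 207 m0 [ 0.052 -0.033  0.148] angle 0.39 off 0.1487
top 811
plane n [ 0.965  0.002 -0.262] N 546 m0 [ 0.021 -0.004  0.089] angle 105.18 off -0.003
plane n [ 0.977  0.009 -0.213] N 92 m0 [0.019 0.006 0.087] angle 102.28 off 0.0004
```

About 104.9°. Release, rise and recheck.

```bash
python3 -m creep '0.75 0 0 0 0 0 0; 0.75 0 0 0 0 0 0; 0.75 0 0 0 0 0 0; 0.75 0 0 0.02 0 0 0; 0.75 0 0 0.06 0 0 0; 0.75 0 0 0.09 0 0 0; 0.75 0 0 0.11 0 0 0;0.75 0 0 0.11 0 0 0';python3 ang.py
python3 - <<'E'
from h import *
for n in("scene","top"):
    c=r.camera(n);t=c["img"]
    if n=="scene": cv2.imwrite("pics/g5.png",cv2.resize(t[60:260,220:420,::-1],None,fx=3,fy=3,interpolation=cv2.INTER_CUBIC))
    else: cv2.imwrite("pics/g5t.png",cv2.resize(t[120:270,240:460,::-1],None,fx=3,fy=3,interpolation=cv2.INTER_CUBIC))
    for l in("peg","peg_tip","yellow_tally_mid","yellow_tally_hole"):
        for x in r.landmark_of(l,c)[:2]:print(n,l,x,px2w(c,*x["point"]).round(3))
    x=r.trace("yellow_tally_mid",c)
    if x:
        P=cloud(c,x[0]["pixels"]); P=P[P[:,2]>.04]; a=np.polyfit(P[:,1],P[:,0],1); print(x[0]["p"],len(P),P.mean(0),a, np.percentile(P,[3,97],axis=0).round(3))
E
```

```text
time: 9.68
position: [0.724, 0.0748, 0.3485]
ee_rot: [3.139, 0.0, 1.742]
wrist_force: [-0.4, 0.2, -0.1]
width: 0.75
scene 2301
plane n [ 0.967 -0.002 -0.255] N 1951 m0 [ 0.05  -0.011  0.087] angle 104.75 off 0.0262
plane n [ 0.023 -0.     1.   ] N 252 m0 [ 0.056 -0.017  0.148] angle 1.31 off 0.1494
top 734
plane n [ 0.967  0.006 -0.254] N 484 m0 [ 0.02  -0.011  0.085] angle 104.69 off -0.0025
plane n [ 0.967 -0.018 -0.254] N 122 m0 [0.025 0.053 0.1  ] angle 104.74 off -0.0027
scene peg {'point': [328.6, 197.6], 'p': 0.61} [ 0.724 -0.056  0.238]
scene peg_tip {'point': [313.2, 185.6], 'p': 0.55} [ 0.663 -0.058  0.24 ]
scene yellow_tally_mid {'point': [204.4, 246.9], 'p': 0.53} [ 0.501 -0.3    0.048]
scene yellow_tally_hole {'point': [198.0, 243.8], 'p': 0.49} [ 0.502 -0.315  0.068]
0.61 239 [ 0.49822908 -0.29909375  0.06403056] [-0.1506715   0.45316418] [[ 0.459 -0.321  0.041]
 [ 0.504 -0.279  0.088]]
top peg {'point': [431.5, 235.4], 'p': 0.72} [ 0.451 -0.287  0.087]
top peg {'point': [356.4, 129.1], 'p': 0.42} [ 0.715 -0.053  0.236]
top peg_tip {'point': [362.0, 150.2], 'p': 0.46} [ 0.688 -0.079  0.13 ]
top yellow_tally_mid {'point': [463.0, 184.9], 'p': 0.64} [ 0.618 -0.405  0.015]
top yellow_tally_mid {'point': [432.7, 235.9], 'p': 0.57} [ 0.453 -0.3    0.049]
top yellow_tally_hole {'point': [434.9, 217.5], 'p': 0.43} [ 0.51  -0.311  0.036]
0.65 1300 [0.67973514 0.05418369 0.18276162] [-0.15093503  0.68791336] [[ 0.636 -0.079  0.086]
 [ 0.729  0.209  0.241]]
```

View pics/g5.png

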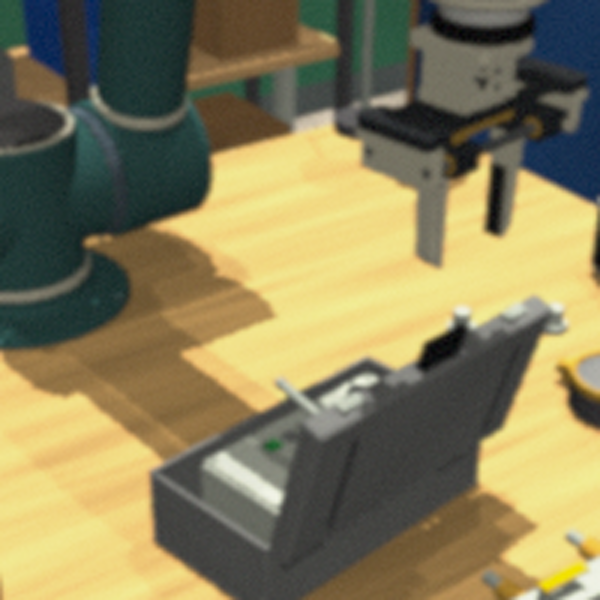

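View pics/g5t.png

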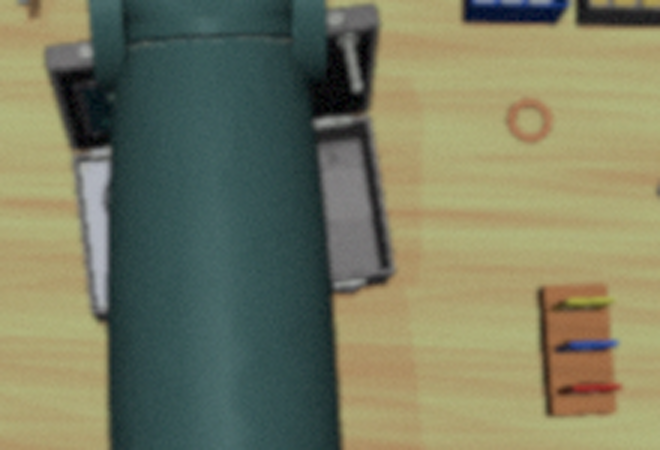

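The lid stands at 104.7° with the gripper off it, and the peg tip shows at (282,382) in the crop. Now I'll refine the yellow tally's pose.

Run:
```python
from h import *
for n in("scene","top"):
    c=r.camera(n)
    P=cloud(c,np.ones((400,640),bool))
    m=(P[:,0]>.38)&(P[:,0]<.53)&(abs(P[:,1]+.3)<.06)
    Q=P[m]
    rk=Q[(Q[:,2]>.025)&(Q[:,2]<.038)]
    rc=cv2.minAreaRect((rk[:,:2]*1000).astype(np.float32));print(n,"rack",rc,len(rk))
    for x0 in(.412,.455,.498):
        T=Q[(Q[:,2]>.045)&(abs(Q[:,0]-x0)<.015)]
        if len(T)<8: continue
        w=np.ones(len(T),bool)
        for _ in range(6):
            a=np.polyfit(T[w][:,1],T[w][:,0],1); w=abs(T[:,0]-np.polyval(a,T[:,1]))<.004
        print(x0,len(T),w.sum(),"slope deg",np.degrees(a[0]).round(1),np.percentile(T[w],[1,50,99],axis=0).round(3).tolist(),"x at -.3",np.polyval(a,-.3).round(4))
```

```text
scene rack ((457.18768310546875, -303.7388916015625), (137.321044921875, 65.138916015625), 4.521804332733154) 407
0.412 164 146 slope deg -2.7 [[0.412, -0.328, 0.046], [0.416, -0.311, 0.072], [0.421, -0.283, 0.089]] x at -.3 0.416
0.455 171 158 slope deg -3.5 [[0.453, -0.326, 0.047], [0.458, -0.308, 0.072], [0.462, -0.28, 0.089]] x at -.3 0.4578
0.498 219 207 slope deg -3.3 [[0.496, -0.324, 0.046], [0.5, -0.301, 0.066], [0.504, -0.278, 0.088]] x at -.3 0.5001
top rack ((455.265869140625, -305.0927429199219), (130.17312622070312, 65.49244689941406), 3.5815351009368896) 684
0.412 49 49 slope deg -2.4 [[0.41, -0.332, 0.049], [0.412, -0.303, 0.088], [0.415, -0.284, 0.094]] x at -.3 0.4123
0.455 53 53 slope deg -3.9 [[0.451, -0.327, 0.046], [0.454, -0.304, 0.083], [0.458, -0.282, 0.093]] x at -.3 0.454
0.498 62 62 slope deg -2.1 [[0.493, -0.324, 0.046], [0.496, -0.301, 0.085], [0.499, -0.28, 0.092]] x at -.3 0.4962
```

```bash
python3 -m creep '0.85 -0.04 -0.04 0 0 0 0; 0.85 -0.08 -0.08 0 0 0 -1; 0.85 -0.11 -0.13 0 0 0 -2; 0.85 -0.14 -0.18 -0.01 0 0 -3; 0.85 -0.17 -0.23 -0.04 0 0 -4; 0.85 -0.20 -0.28 -0.07 0 0 -5; 0.85 -0.22 -0.33 -0.10 0 0 -6; 0.85 -0.227 -0.376 -0.14 0 0 -6.4; 0.85 -0.227 -0.376 -0.16 0 0 -6.4; 0.85 -0.227 -0.376 -0.18 0 0 -6.4'; python3 -m creep '0.85 0 0 -0.02 0 0 0;0.85 0 0 -0.02 0 0 0'
python3 - <<'E'
from h import *
c=r.camera("scene");t=c["img"]
cv2.imwrite("pics/g6.png",cv2.resize(t[150:280,120:290,::-1],None,fx=4,fy=4,interpolation=cv2.INTER_CUBIC))
s=r.observe();print(s["position"],s["ee_rot"],s["joints"])
E
```

```text
time: 11.72
position: [0.4968, -0.301, 0.1658]
ee_rot: [3.142, -0.0, 1.63]
wrist_force: [0.1, 0.6, 0.2]
width: 0.846
time: 11.98
position: [0.4967, -0.3001, 0.1454]
ee_rot: [-3.14, -0.001, 1.632]
wrist_force: [-0.0, 0.1, -0.0]
width: 0.851
[ 0.49703766 -0.30046758  0.14665733] [-3.14138362e+00 -1.86293928e-04  1.63172660e+00] [-5.87664733e-01 -6.02290343e-02  1.73847295e+00  2.23222355e-05
  1.46362786e+00 -2.21939374e+00]
```

View pics/g6.png

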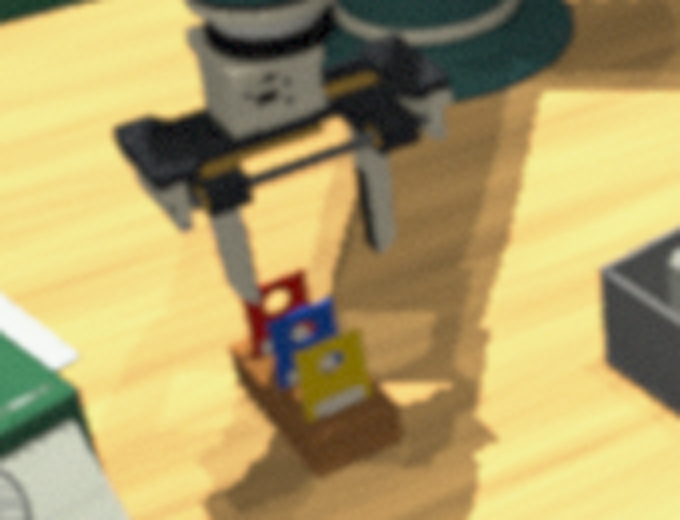

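```bash
python3 -m creep '0.85 0 0 -0.03 0 0 0;0.85 0 0 -0.055 0 0 0;0.85 0 0 -0.065 0 0 0;0.85 0 0 -0.065 0 0 0'
python3 - <<'E'
from h import *
c=r.camera("scene");t=c["img"]
cv2.imwrite("pics/g7.png",cv2.resize(t[180:270,150:260,::-1],None,fx=6,fy=6,interpolation=cv2.INTER_CUBIC))
E
```

```text
time: 12.52
position: [0.497, -0.3011, 0.0822]
ee_rot: [3.141, 0.0, 1.631]
wrist_force: [-0.6, -0.3, 0.7]
width: 0.847
```

View pics/g7.png

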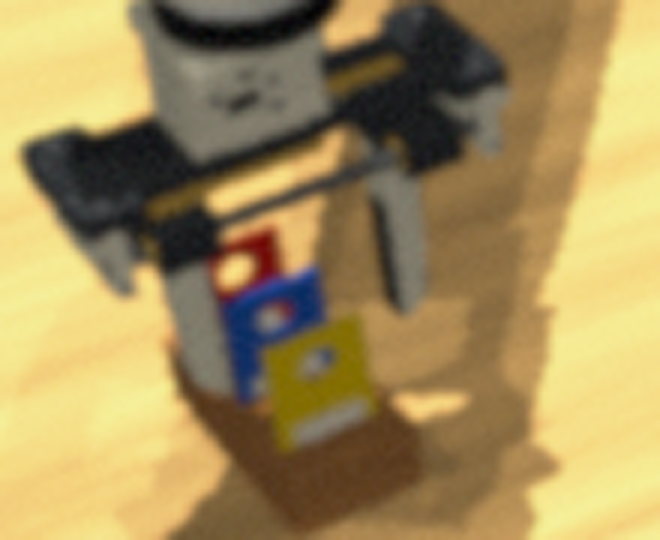

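Run:
```python
from h import *
c=r.camera("scene")
for u,v in((183,243),(185,238),(184,233),(217,229),(216,226),(215,220)):
    print(u,v,px2w(c,u,v).round(3))
s=r.observe()["position"]
for yy in(-.048,-.04,.04,.048): print(w2px(c,[.497-.058*yy,-.301+yy,.083]).round(1))
for p in([.497,-.301,.088],[.4985,-.324,.088],[.496,-.278,.088]):print(w2px(c,p).round(1))
```

```text
183 243 [ 0.512 -0.355  0.096]
185 238 [ 0.509 -0.347  0.106]
184 233 [ 0.513 -0.348  0.125]
217 229 [ 0.506 -0.26   0.095]
216 226 [ 0.505 -0.261  0.105]
215 220 [ 0.501 -0.26   0.121]
[184.4 243.5]
[187.3 242.2]
[215.3 230.5]
[218.  229.3]
[201.3 234.8]
[193.1 238.2]
[209.3 231.5]
```

The projected fingers and tally agree with the picture. Go down and grip.

```bash
python3 -m creep '0.85 0 0 -0.015 0 0 0;0.85 0 0 -0.030 0 0 0;0.85 0 0 -0.030 0 0 0;0.4 0 0 -0.030 0 0 0;0.4 0 0 -0.030 0 0 0;0.4 0 0 -0.030 0 0 0;0.4 0 0 -0.030 0 0 0;0.4 0 0 -0.030 0 0 0' 15
```

```text
time: 13.62
position: [0.4968, -0.3013, 0.0518]
ee_rot: [3.141, 0.0, 1.631]
wrist_force: [0.0, 0.3, 1.7]
width: 0.492
```

```bash
python3 -m creep '0.4 0 0 0.01 0 0 0;0.4 0 0 0.03 0 0 0;0.4 0 0 0.06 0 0 0;0.4 0 0 0.10 0 0 0;0.4 0 0 0.14 0 0 0;0.4 0 0 0.18 0 0 0;0.4 0 0 0.18 0 0 0'
python3 - <<'E'
from h import *
c=r.camera("scene");t=c["img"]
cv2.imwrite("pics/g8.png",cv2.resize(t[120:270,130:280,::-1],None,fx=4,fy=4,interpolation=cv2.INTER_CUBIC))
for l in("yellow_tally_mid","yellow_tally_hole"):
    for x in r.landmark_of(l,c)[:2]:print(l,x,px2w(c,*x["point"]).round(3))
E
```

```text
time: 14.5
position: [0.4975, -0.3017, 0.2368]
ee_rot: [3.137, 0.004, 1.631]
wrist_force: [-0.2, -0.5, -0.6]
width: 0.492
yellow_tally_mid {'point': [195.6, 189.3], 'p': 0.89} [ 0.5   -0.296  0.229]
yellow_tally_hole {'point': [188.8, 180.6], 'p': 0.81} [ 0.077 -0.185  0.001]
yellow_tally_hole {'point': [405.9, 163.0], 'p': 0.44} [0.451 0.495 0.029]
```

View pics/g8.png

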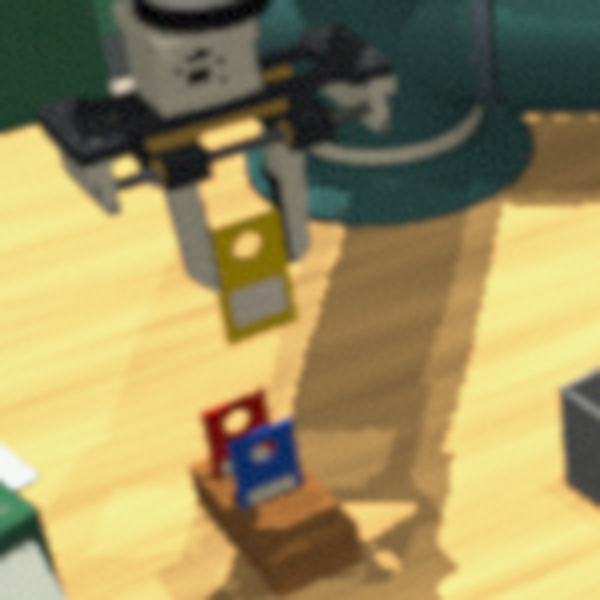

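The yellow tally is in the jaws with its hole at (247,243). Red and blue are undisturbed in the rack. Next I'll check its tilt in the grip.

```bash
cat > tal.py <<'E'
from h import *
def tal(c):
    hsv=cv2.cvtColor(c["img"],cv2.COLOR_RGB2HSV)
    x=r.trace("yellow_tally_mid",c)
    if not x: print("none");return
    m=x[0]["pixels"]; m=cv2.erode(m.astype(np.uint8),np.ones((3,3)))>0
    p=r.observe()["position"]
    P=cloud(c,m); P=P[np.linalg.norm(P-p,axis=1)<.09]
    w=np.ones(len(P),bool)
    for _ in range(6):
        m0=P[w].mean(0); n=np.linalg.svd(P[w]-m0,full_matrices=False)[2][2]; n*=np.sign(n[0]); w=abs((P-m0)@n)<.004
    print("tally p",x[0]["p"],len(P),w.sum(),"n",n.round(3),"tilt",np.degrees(np.arcsin(n[2])).round(1),"yaw",np.degrees(np.arctan2(n[1],n[0])).round(1),"box",np.percentile(P[w],[1,50,99],axis=0).round(3).tolist(),"TCP",p.round(4))
    # hole: hole pixel via plane intersection
    for y in r.landmark_of("yellow_tally_hole",c)[:1]:
        u,v=y["point"]; f,cx,cy=K(c); d=c["pose"][:3,:3]@np.array([(u-cx)/f,-(v-cy)/f,-1]); o=c["pose"][:3,3]
        t=((m0-o)@n)/(d@n); print("hole",y,(o+t*d-n*.0025).round(4))
if __name__=="__main__":
    tal(r.camera("scene"))
E
python3 tal.py
```

```text
tally p 0.98 346 344 n [0.998 0.061 0.001] tilt 0.0 yaw 3.5 box [[0.496, -0.319, 0.191], [0.5, -0.3, 0.223], [0.504, -0.281, 0.265]] TCP [ 0.4964 -0.301   0.2307]
hole {'point': [372.6, 165.7], 'p': 0.66} [0.4595 0.3214 0.0785]
```

```bash
python3 -m creep '0.4 0.02 0.03 0 0 0 1;0.4 0.04 0.07 0 0 0 2;0.4 0.06 0.11 0 0 0 3;0.4 0.08 0.15 0 0 0 4;0.4 0.10 0.19 0 0 0 5;0.4 0.12 0.22 0 0 0 6.2;0.4 0.13 0.233 -0.004 0 0 6.2;0.4 0.138 0.238 -0.007 0 0 6.2;0.4 0.138 0.238 -0.007 0 0 6.2'; python3 tal.py
python3 - <<'E'
from h import *
for n in("scene","top"):
    c=r.camera(n);t=c["img"]
    a=(130,260,240,400) if n=="scene" else (90,240,260,440)
    cv2.imwrite(f"pics/g9{n}.png",cv2.resize(t[a[0]:a[1],a[2]:a[3],::-1],None,fx=4,fy=4,interpolation=cv2.INTER_CUBIC))
    for l in("peg","peg_tip"):
        for x in r.landmark_of(l,c)[:2]:print(n,l,x,px2w(c,*x["point"]).round(3))
    print(w2px(c,[.659,-.06,.237]),w2px(c,[.711,-.051,.223]))
E
```

```text
time: 15.92
position: [0.6347, -0.0637, 0.2239]
ee_rot: [-3.14, -0.0, 1.738]
wrist_force: [0.2, -0.1, -0.6]
width: 0.491
tally p 0.65 243 242 n [ 0.983  0.182 -0.009] tilt -0.5 yaw 10.5 box [[0.634, -0.085, 0.185], [0.638, -0.062, 0.215], [0.644, -0.045, 0.259]] TCP [ 0.6345 -0.0641  0.2246]
hole {'point': [299.7, 181.8], 'p': 0.92} [ 0.64   -0.0846  0.2496]
scene peg {'point': [193.5, 237.8], 'p': 0.6} [ 0.458 -0.312  0.057]
scene peg {'point': [330.2, 196.8], 'p': 0.42} [ 0.721 -0.049  0.235]
scene peg_tip {'point': [314.1, 186.4], 'p': 0.54} [ 0.664 -0.057  0.238]
[311.73216762 186.15581577] [327.07748532 199.51466646]
top peg {'point': [199.9, 254.3], 'p': 0.64} [0.382 0.395 0.026]
[358.81624551 149.40096442] [355.21613876 132.04335706]
```

View pics/g9scene.png

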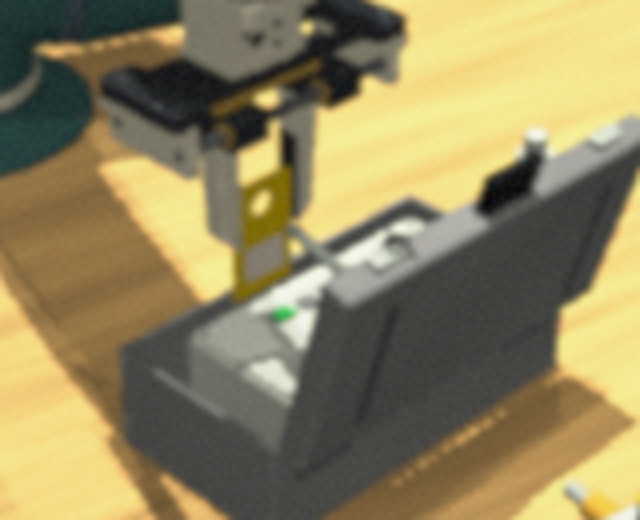

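View pics/g9top.png

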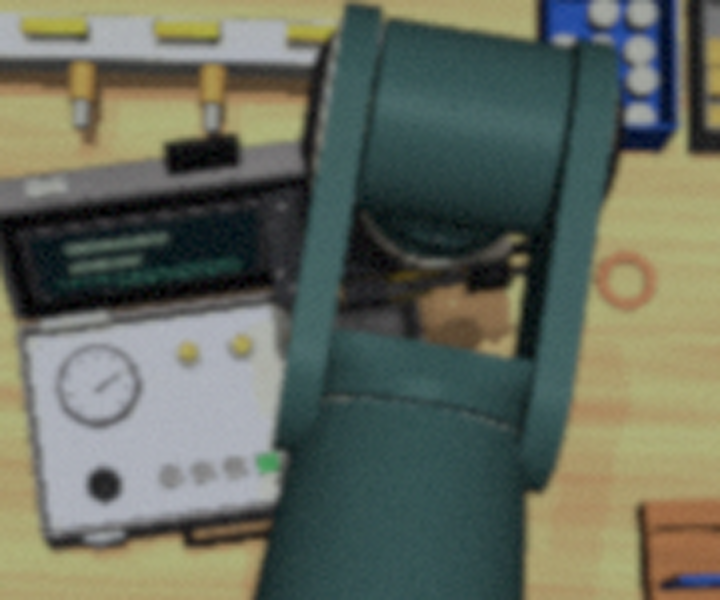

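I'll measure the peg axis from the cloud before threading.

Run:
```python
from h import *
yaw=np.radians(9.5); ex=np.array([np.cos(yaw),np.sin(yaw),0]); ey=np.array([-np.sin(yaw),np.cos(yaw),0]); ez=np.array([0,0,1])
H=np.array([.655,.061,.085]); f=np.radians(104.7)
L=-np.cos(f)*ex+np.sin(f)*ez   # along lid to lip
N=np.sin(f)*ex+np.cos(f)*ez    # outward
c=r.camera("scene")
P=cloud(c,np.ones((400,640),bool))-H
Q=np.c_[P@L,P@ey,P@N]
m=(abs(Q[:,0]-.143)<.02)&(abs(Q[:,1]+.12)<.025)&(Q[:,2]<-.008)&(Q[:,2]>-.056)
q=Q[m];print(len(q)); print(q[np.argsort(q[:,2])][::max(1,len(q)//25)].round(4).tolist())
v=-c["pose"][:3,2]; v=np.array([v@L,v@ey,v@N]);print("view",v.round(2), "med",np.median(q,0).round(4))
# offset of surface center: points facing camera: center = surf + ~0.8*4mm along view perp to axis
vp=v.copy();vp[2]=0;vp/=np.linalg.norm(vp);print("axis est",(np.median(q,0)+vp*.0034).round(4))
# tally top-edge etc. check lid corners
m=(abs(Q[:,1])<.2)&(Q[:,2]>-.002)&(Q[:,2]<.03)&(Q[:,0]>.06)&(Q[:,0]<.165)
print("lid y extent",np.percentile(Q[m][:,1],[.5,99.5]), "lid top",np.percentile(Q[m][:,0],[99.5]))
```

```text
55
[[0.143, -0.1191, -0.0541], [0.145, -0.1232, -0.0501], [0.1454, -0.1148, -0.0484], [0.1464, -0.1224, -0.0478], [0.1452, -0.1192, -0.0473], [0.1448, -0.1167, -0.0462], [0.143, -0.1221, -0.0436], [0.1447, -0.1169, -0.0423], [0.1425, -0.1174, -0.0412], [0.1452, -0.1177, -0.038], [0.1463, -0.1232, -0.0361], [0.1445, -0.1173, -0.0346], [0.1407, -0.121, -0.0333], [0.1442, -0.1195, -0.0322], [0.1399, -0.1206, -0.0299], [0.1459, -0.1167, -0.0284], [0.1419, -0.1203, -0.0272], [0.1437, -0.1152, -0.0259], [0.1421, -0.1207, -0.0232], [0.1465, -0.12, -0.0216], [0.1458, -0.1173, -0.0207], [0.1391, -0.1208, -0.0187], [0.1444, -0.1209, -0.0166], [0.1472, -0.1189, -0.0159], [0.1464, -0.1205, -0.014], [0.1469, -0.1189, -0.0123], [0.1455, -0.1201, -0.0107], [0.1471, -0.1194, -0.0083]]
view [-0.69  0.58 -0.43] med [ 0.1445 -0.1205 -0.0303]
axis est [ 0.1419 -0.1183 -0.0303]
lid y extent [-0.14962662  0.14569013] lid top [0.16400707]
```

The peg axis lies 1 mm to the side of and 1 mm below the hole, so I can thread along the peg.

```bash
python3 -m creep '0.4 0.006 0.002 -0.003 0 0 0;0.4 0.012 0.003 -0.0045 0 0 0;0.4 0.018 0.004 -0.006 0 0 0;0.4 0.024 0.005 -0.0075 0 0 0;0.4 0.029 0.006 -0.009 0 0 0;0.4 0.033 0.0065 -0.010 0 0 0;0.4 0.033 0.0065 -0.010 0 0 0'; python3 tal.py
python3 - <<'E'
from h import *
for n in("scene",):
    c=r.camera(n);t=c["img"]
    a=(150,230,270,370)
    cv2.imwrite(f"pics/g10.png",cv2.resize(t[a[0]:a[1],a[2]:a[3],::-1],None,fx=7,fy=7,interpolation=cv2.INTER_CUBIC))
E
```

```text
time: 17.3
position: [0.6679, -0.0567, 0.2144]
ee_rot: [-3.141, -0.0, 1.739]
wrist_force: [0.1, 0.0, -1.3]
width: 0.491
tally p 0.59 206 205 n [0.985 0.172 0.007] tilt 0.4 yaw 9.9 box [[0.667, -0.08, 0.175], [0.672, -0.06, 0.207], [0.676, -0.039, 0.25]] TCP [ 0.6677 -0.0567  0.2147]
hole {'point': [316.5, 192.3], 'p': 0.87} [ 0.6683 -0.0543  0.223 ]
```

View pics/g10.png

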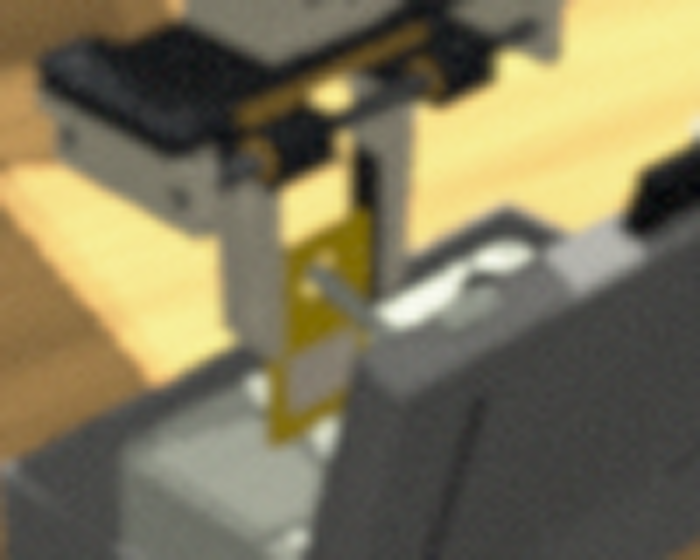

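The peg passes into the hole at (315,275) in the crop, and the wrist shows no load. I'll go further in, then lower until the hole rests on the peg.

```bash
python3 -m creep '0.4 0.005 0.001 -0.001 0 0 0;0.4 0.010 0.002 -0.003 0 0 0;0.4 0.014 0.0025 -0.004 0 0 0;0.4 0.014 0.0025 -0.004 0 0 0;0.4 0.014 0.0025 -0.006 0 0 0;0.4 0.014 0.0025 -0.007 0 0 0;0.4 0.014 0.0025 -0.007 0 0 0'; python3 tal.py
```

```text
time: 18.38
position: [0.6816, -0.0542, 0.2076]
ee_rot: [-3.142, 0.0, 1.739]
wrist_force: [-0.2, 0.7, -1.3]
width: 0.495
tally p 0.49 121 121 n [ 0.985  0.171 -0.008] tilt -0.4 yaw 9.8 box [[0.681, -0.077, 0.171], [0.686, -0.063, 0.212], [0.69, -0.037, 0.244]] TCP [ 0.6817 -0.0542  0.2077]
hole {'point': [319.2, 196.9], 'p': 0.55} [ 0.6827 -0.0563  0.2182]
```

```bash
python3 -m creep '0.4 0 0 -0.001 0 0 0;0.4 0 0 -0.0015 0 0 0;0.4 0 0 -0.0015 0 0 0;0.53 0 0 -0.0015 0 0 0;0.6 0 0 -0.0015 0 0 0;0.7 0 0 -0.0015 0 0 0;0.8 0 0 -0.0015 0 0 0;0.8 0 0 -0.0015 0 0 0;0.8 0 0 -0.0015 0 0 0'
python3 - <<'E'
from h import *
c=r.camera("scene");t=c["img"]
a=(150,230,270,370)
cv2.imwrite(f"pics/g11.png",cv2.resize(t[a[0]:a[1],a[2]:a[3],::-1],None,fx=7,fy=7,interpolation=cv2.INTER_CUBIC))
E
```

```text
time: 19.65
position: [0.6817, -0.0542, 0.2062]
ee_rot: [3.142, 0.0, 1.739]
wrist_force: [0.4, 0.3, 0.4]
width: 0.798
```

View pics/g11.png

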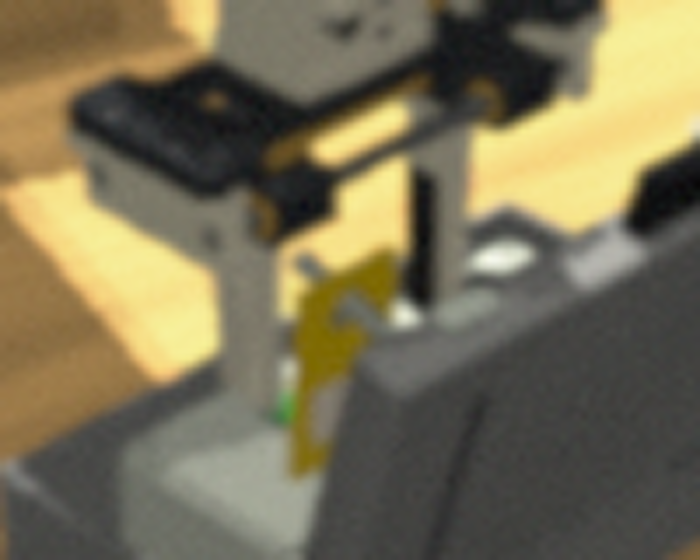

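The tally hangs on the peg, whose tip shows in front of it at (305,265), and the fingers are clear. Withdraw straight up.

```bash
python3 -m creep '0.8 0 0 0.015 0 0 0;0.8 0 0 0.04 0 0 0;0.8 0 0 0.08 0 0 0;0.8 0 0 0.12 0 0 0;0.8 -0.03 0 0.15 0 0 0;0.8 -0.08 -0.01 0.16 0 0 0;0.8 -0.13 -0.03 0.16 0 0 0;0.8 -0.17 -0.06 0.16 0 0 0;0.8 -0.20 -0.1 0.16 0 0 0;0.8 -0.20 -0.1 0.16 0 0 0'; python3 ang.py
python3 - <<'E'
from h import *
for n in("scene","top"):
    c=r.camera(n);t=c["img"]
    save(c,f"end_{n}.png")
    a=(150,250,260,400) if n=="scene" else (100,240,250,450)
    cv2.imwrite(f"pics/g12{n}.png",cv2.resize(t[a[0]:a[1],a[2]:a[3],::-1],None,fx=4,fy=4,interpolation=cv2.INTER_CUBIC)[:600,:800])
E
```

```text
time: 20.95
position: [0.4801, -0.1559, 0.3681]
ee_rot: [3.139, 0.002, 1.736]
wrist_force: [-1.5, 0.6, 0.4]
width: 0.801
scene 2476
plane n [ 0.967 -0.002 -0.253] N 1985 m0 [ 0.05  -0.01   0.087] angle 104.67 off 0.0264
plane n [ 0.024  0.001 -1.   ] N 233 m0 [ 0.053 -0.026  0.148] angle 178.64 off -0.1471
top 2653
plane n [ 0.965  0.009 -0.264] N 1637 m0 [0.021 0.    0.091] angle 105.3 off -0.004
plane n [ 0.965  0.005 -0.264] N 480 m0 [0.024 0.041 0.093] angle 105.31 off -0.0012
```

View pics/g12scene.png

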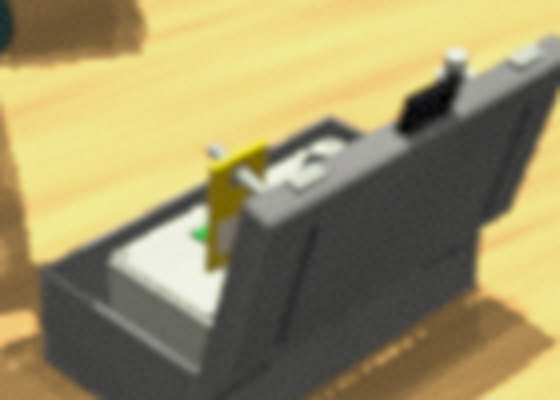

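View pics/end_top.png

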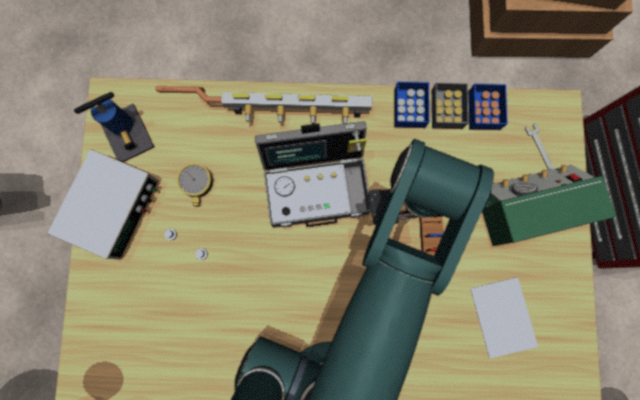

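View pics/end_scene.png

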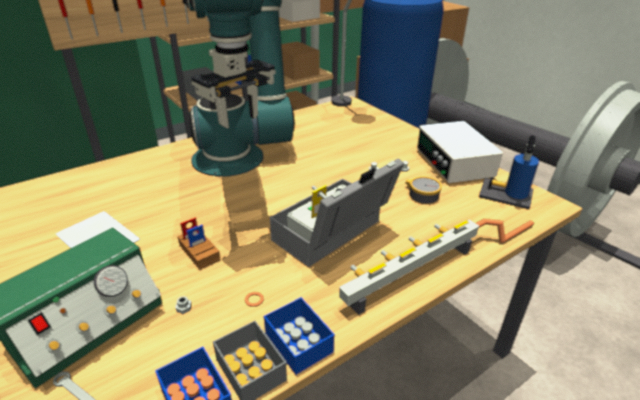

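The tally hangs on the peg, the lid measures 104.7° and 105.3°, and the loose parts and the other tallies are where they were. I'll let the arm settle and hand in.

```bash
python3 -m creep '0.8 0 0 0 0 0 0;0.8 0 0 0 0 0 0;0.8 0 0 0 0 0 0'
python3 - <<'E'
from h import *
c=r.camera("scene")
for x in r.landmark_of("yellow_tally_mid",c)[:1]:print(x,px2w(c,*x["point"]).round(3))
print(r.finish_job())
E
```

```text
time: 21.52
position: [0.4819, -0.154, 0.366]
ee_rot: [-3.141, -0.0, 1.739]
wrist_force: [0.3, -0.5, 0.1]
width: 0.8
{'point': [320.0, 201.7], 'p': 0.7} [ 0.718 -0.077  0.231]
the job is handed in; nothing more can be done
None
```

The lid now stands at about 105°, the yellow tally hangs by its hole on the peg, and the job is handed in at about 21.5 s of the 72 s allowed.

- **Lid:** I gripped the black lip by its sides, swung it round the hinge arc and let go. After the tally was hung, the two cameras measured 104.7° and 105.3°. The gripper stayed clear of the display glass.
- **Tally:** I gripped it by its side edges, lifted it straight out of the rack, threaded its hole along the peg and lowered it before opening. In the last close-up the peg runs through the hole and its tip shows in front of the plate.
- **Everything else:** in the last pictures red and blue still stand in the rack, and the gauge, plugs, bushing and gasket look unmoved. I judged that by eye and did not measure it.
- **Forces:** the largest wrist reading I saw was about 15 N, when the jaws closed on the lip. It was near zero at the end, with the arm clear of everything.
- **A check that disagreed:** the final detection of the tally's centre (p = 0.7) gave a point at the height of the lid's top edge, higher than the tally hangs. The lid partly hides the tally there, so I relied on the pictures instead.

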